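# Wind the chart recorder and shut its door

### The job

Get the wind-up chart recorder on the lab bench running: wind the wing key on its roof clockwise until it stops, and stand the tall bottle that blocks its door upright in the empty shallow tray. Then push the door fully shut so that its catch holds it. Do not tip the bottle over, and leave the tip box, the tub and the jar where they are.

Things in the scene. Friction and masses are not known exactly. Their poses are not given: they have to be found in the camera images.
- recorder: white box-shaped drum chart recorder, 150 mm deep (x) by 180 mm wide (y) by 115 mm tall, fixed to the bench. Origin at the centre of its underside; its own -x axis points out of its open front (75 mm from the origin), roughly towards the robot; y to its left as seen by the robot, z up. The roof is flat and empty but for the key.
- key (a joint): winding of the steel wing key, upright on the recorder's roof: 0 unwound, 6.283 fully wound against a hard stop. Grows as the key turns clockwise seen from above; at value q the key's long direction is the recorder's x axis turned by -q about the vertical. A spring pulls it back with 0.008 N m per rad but a friction clutch (0.075 N m) holds it wherever it is let go, so it can be wound in several grasps; it needs 0.08 to 0.13 N m. It starts between 0.6 and 2.2.
- key_grip (a point): centre of the key's wing, on the vertical turning axis (15 mm behind the recorder's centre), 35 mm above the roof. The wing is an upright flat plate about 50 mm long (flat gripping part 40 mm), 10 mm thick and 26 mm tall (13 mm above and below this point). Axes turn with the key: x along the wing, y through its thickness, z up.
- door (a joint): opening of the recorder's front door (grey frame, clear pane) about its upright hinge: 0 shut, starts 1.35 to 1.75 rad open, stop at 1.85. As it shuts, a sprung roller catch resists from 0.085 rad (let go there, it springs back open to some 0.12), gives way at about 0.035 under about 4 N near the knob (6 N at 110 mm from the hinge), then pulls it home to 0 and holds it. Elsewhere slight friction keeps it where it is left.
- door_hinge (a point): point on the door's upright hinge axis, at half the door's height (58 mm above the bench), at the front left corner of the recorder, 81 mm before and 85 mm to the left of its centre. The axes turn with the door: the door reaches 170 mm along its own -y from here, is 10 mm thick (5 mm either side of this point along x) and 100 mm tall (8 to 108 mm above the bench); its own -x is the outer face. At opening q the door's axes are the recorder's turned by -q about the vertical.
- door_knob (a point): end of the small steel pull knob (12 mm across) on the door's outer face near its free edge: 156 mm from the hinge, its tip reaches 20 mm out from the door's mid-plane (15 mm from the outer face), 62 mm above the bench.
- bottle_mid (a point): centre, half-way up (62.5 mm), of the tall straight white plastic bottle with grey cap that stands loose on the bench in front of the recorder, in the way of the door: 45 mm across up to 104 mm, then a 40 mm wide cap up to 125 mm in all, about 0.15 kg. z is its upright axis.
- tray_in (a point): centre of the inner floor (4 mm above the bench) of the empty shallow grey tray, 110 by 110 mm outside, 15 mm tall, walls 4 mm, fixed to the bench on the left or right of the recorder; its axes are along its sides.
- tip_box: bystander: blue pipette-tip box with clear lid, 85 (x) by 110 (y) by 67 mm tall, loose; origin at the centre of its underside. It stands on the other side of the recorder from the tray.
- tub: bystander: white plastic tub, 76 mm across, 100 mm tall, loose, beside the recorder; origin at the centre of its underside.
- jar: bystander: glass jar with brass-coloured lid, 72 mm across, 105 mm tall, loose, beside the recorder; origin at the centre of its underside.
There are look-alikes about, which are no part of the job. What is shaped like the part that bears bottle_mid but orange or pink is not meant.

How it is judged:
By the outcome, as a careful person would: the job done as asked, in the order asked, and still so for the second after the job is handed in, with the robot touching nothing.
It also fails if it takes over 72 s, if anything falls off the work surface, if the arm or the gripper's body presses on something with over 40 N, if the wrist force passes 120 N, or if a joint passes its speed limit or range.

### The arm

A 6-joint arm with a two-finger parallel gripper is mounted at the origin on the work surface. World frame = base frame: x ahead of the robot, y to its left, z up, the work surface at z = 0. Lengths are in m, angles in rad, forces in N, time in s.
With the tool pointing down it reaches from about 0.35 to 0.975 m from the base axis. Payload 4.9 kg.
Tool frame: the origin (TCP) lies midway between the tips of the shut fingers; the grasp point (between the pads) lies 19 mm behind it; z points along the fingers, y is the line along which they close (so a half turn about z gives the same grasp; the last joint's range is limited). The gripper opens to 85 mm and grips with 20 to 120 N. Pads are 22 mm wide; open, the fingers measure 114 mm over their backs; the gripper's body (76 mm by 85 mm) begins 54 mm behind the grasp point. The pads swing forward as they close: fully open they stand 13 mm farther back than shut.
Start: joints at [-1.312, 0.053, 1.613, -0, 1.476, -0.119], TCP at [0.231, -0.581, 0.231] pointing down, gripper open.
Joint ranges: [-3.01, 3.01], [-1.01, 2.22], [0.06, 2.58], [-1.02, 4.17], [0.09, 2.62], [-3.14, 3.14]. Speed limits (rad/s): [2.57, 2.57, 3.14, 3.14, 3.14, 3.14].

### API

Orientations are given as a unit quaternion [w, x, y, z].
In Python, from plant import * gives the robot as it stands.
- The arm moves only by the tool jog_arm, never from a script. Its argument "targets" is a list of rows, each a list of 3 entries, a list of its own where there are three numbers: the shift along the tool's x, y, z in units of 25 mm (1.0 is 25 mm), then the turn, a rotation vector about the tool's x, y, z in units of 8 degrees (1.0 is 8 degrees), then the opening in per cent of the stroke, from 0 (shut) to 100 (fully open). A call has 1 to 8 rows; each row is the pose to reach, as a shift and turn from the pose commanded when the call began, along the tool's axes at that moment; what a row does not reach only later rows make up. A row lasts 1/8 s, in which the tool goes at most 62.5 mm and 10.7 degrees, less where a joint would pass 70% of its speed; a pose out of reach is approached as far as the arm can. A call with a gripper value outside its range is refused whole. The fingers move at their own pace and stop on an object; the grip force is fixed at half the most. Time passes only in rows, so rows that repeat a pose let the fingers close. It gives the time, the measured TCP pose, the force, the opening and the grip force at its end, in the units of the state.
- state(): the state, without advancing time (a new reading comes with each control period).
- grab_frame(name): name is "scene" or "top"; returns (picture, depth): 384x512x3 uint8, red, green, blue; 384x512 float32, m along the optical axis (not along the pixel's ray), 0 where there is no reading.
- camera_params(name): a dict with "fovy" (degrees; the focal length in pixels is half the picture's height over the tangent of half this angle, whatever the lens; pixels are square), "cx", "cy" (the principal point, pixels), "dist" ([k1, k2, p1, p2, k3] as OpenCV has them; the pictures are not rectified), "rvec" (rotation vector, rad) and "tvec" (3), from world to camera coordinates, as OpenCV has them. Camera axes: x right, y down, z forward; pixel columns grow to the right and rows downward; lengths in m; the calibration is good to about 2 mm. A picture is of the moment at which its call begins. camera_params takes no time and is no camera call.
- job_done(): hands the job in; it is judged then, once.
The state is a dict: "time": time; "joint_pos": joint angles; "joint_vel": joint speeds; "joint_efforts": joint torques, N m; "tool_pos": TCP position; "tool_rot": TCP orientation; "contact_force": force on the tool from outside, world axes, zero at the start; "ft_torque": the same for the moment, N m; "gripper_width": opening from 0.0 (shut) to 1.0 (fully open); "grasp_force": force on a finger pad.
Only numpy, scipy, OpenCV 4.12 (cv2) and the standard library are available. Lean on these libraries where they do the work, as an engineer would, in place of code of your own. Each camera call takes 0.05 s, during which the arm holds its last target. There are 200 camera calls.

## Working session

There is one attempt and no reset: what is moved stays moved. The work goes in short steps, Python scripts to look and compute and a tool call to move; the robot and the scene stay as the last step left them, time stands still between calls to the robot, and variables do not carry over. Pictures are saved under pics/ and viewed, at most 10 in all, crops included, and the job is handed in when it is done.

Besides the shell and the picture viewer there is one more tool, called after ">>>" as name(argument=value, ...) on one line, values as JSON. jog_arm: Moves the arm, as the interface text tells. Its arguments: {"type":"object","properties":{"targets":{"type":"array"}},"required":["targets"]}

```bash
mkdir -p pics; ls
cat > h.py <<'E'
from plant import *
import numpy as np, cv2
def cam(n):
    p=camera_params(n); f=192/np.tan(np.radians(p["fovy"])/2)
    K=np.array([[f,0,p["cx"]],[0,f,p["cy"]],[0,0,1]]); R=cv2.Rodrigues(np.array(p["rvec"],float))[0]
    return K,np.array(p["dist"],float),R,np.array(p["tvec"],float).ravel()
def cloud(n,d):
    K,D,R,t=cam(n); v,u=np.mgrid[0:384,0:512]
    xy=cv2.undistortPoints(np.stack([u,v],-1).reshape(-1,1,2).astype(float),K,D).reshape(384,512,2)
    c=np.dstack([xy*d[...,None],d])
    P=(c-t)@R; P[d<=0]=np.nan; return P
def ray(n,u,v,z):
    K,D,R,t=cam(n); xy=cv2.undistortPoints(np.array([[[u,v]]],float),K,D)[0,0]
    o=-R.T@t; r=R.T@np.array([*xy,1]); return o+r*(z-o[2])/r[2]
E
python3 - <<'E'
from h import *
for n in("scene","top"):
    im,d=grab_frame(n); np.savez(f"{n}0.npz",im=im,d=d)
    cv2.imwrite(f"pics/{n}0.png",cv2.resize(im[...,::-1],(800,600)))
    K,D,R,t=cam(n); print(n,-R.T@t,(d>0).mean())
print(state())
E
```

```text
pics
scene [1.04075752 0.11154263 0.87218602] 0.99609375
top [ 0.42483214 -0.0045445   0.91594568] 0.9962005615234375
{'time': 0.1, 'joint_pos': array([-1.31201405e+00,  5.32785813e-02,  1.61415882e+00, -1.21204452e-05,
        1.47599827e+00, -1.19008444e-01]), 'joint_vel': array([-1.33968926e-03, -1.37850851e-03, -5.26361852e-03,  2.27366554e-04,
       -1.05417699e-05,  2.60297384e-04]), 'joint_efforts': array([ 2.40331810e-04, -3.94903779e+01, -3.71363533e+01, -8.79080949e-05,
        3.91446098e-03, -1.71683723e-05]), 'tool_pos': array([ 0.23038936, -0.58037994,  0.23019229]), 'tool_rot': array([-9.18839618e-04,  9.82211731e-01,  1.87774509e-01, -7.03668621e-05]), 'contact_force': array([-0.8072395 ,  0.89212875, -0.21351202]), 'ft_torque': array([0.00575494, 0.00372737, 0.00625928]), 'grasp_force': 0.0, 'gripper_width': 0.9995974112365795}
```

View pics/scene0.png

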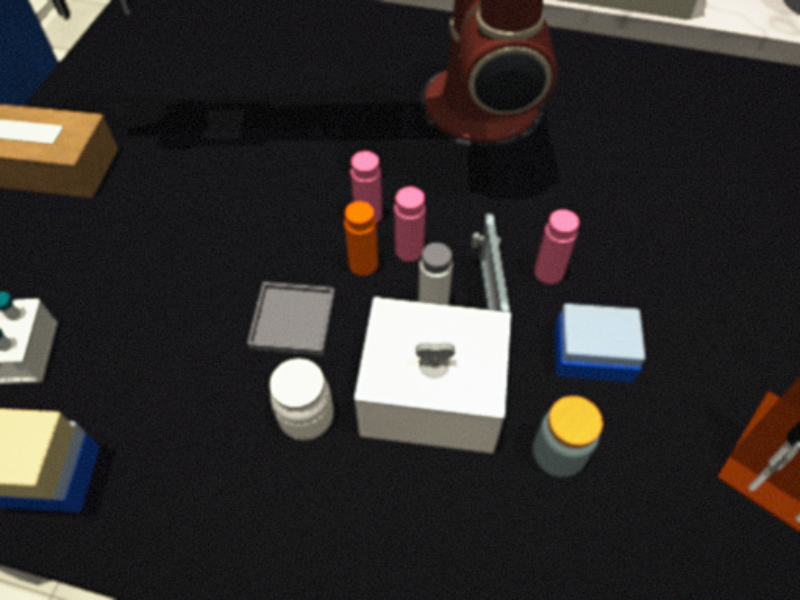

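View pics/top0.png

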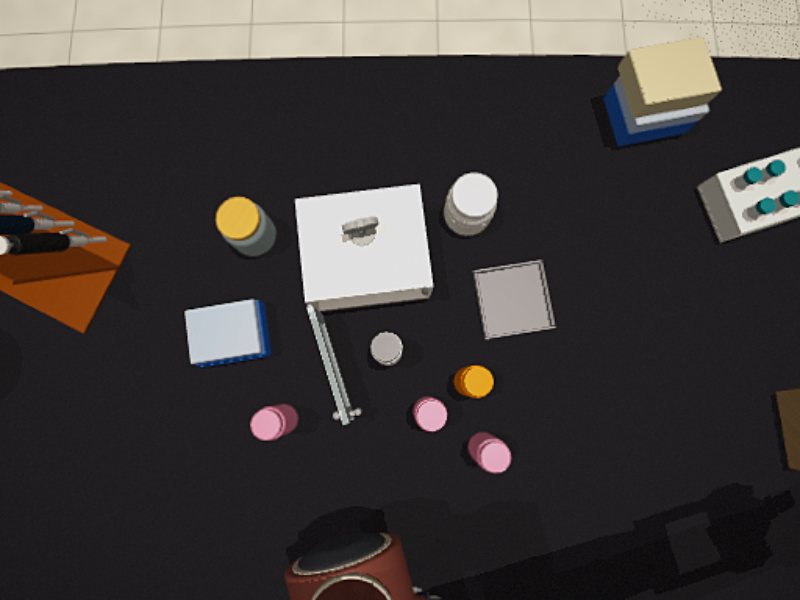

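Top view (800×600 picture):
- The recorder is at (365,245), with the key at (360,230).
- The door runs from (312,305) to (345,420), with the knob at (352,413).
- The tray is at (513,300).
- Bottle candidates: grey cap (386,348), orange (475,381), and pink (430,414), (490,455) and (270,422). Only the grey-capped white one fits; it also stands inside the door's sweep.

Next I'll measure from depth and make one crop to confirm.

```bash
cat > m.py <<'E'
from h import *
S=1.5625
z=np.load("top0.npz"); im,d=z["im"],z["d"]; P=cloud("top",d); X,Y,Z=P[...,0],P[...,1],P[...,2]
v,u=np.mgrid[0:384,0:512]
def box(a,b,c,e): return (u>a/S)&(u<c/S)&(v>b/S)&(v<e/S)
def rect(m,name):
    q=np.c_[X[m],Y[m]].astype(np.float32); r=cv2.minAreaRect(q*1000); print(name,m.sum(),"c",np.round(r[0],1),"size",np.round(r[1],1),"ang",round(r[2],1),"zmed",np.nanmedian(Z[m]).round(4))
roof=box(280,170,450,320)&(abs(Z-.115)<.006)
rect(cv2.erode(cv2.morphologyEx(roof.astype(np.uint8),cv2.MORPH_CLOSE,np.ones((25,25))),np.ones((1,1)))>0,"roof")
rect(box(280,170,450,320)&(Z>.145)&(Z<.175),"key")
m=box(280,170,450,320)&(Z>.145)&(Z<.175); q=np.c_[X[m],Y[m]]; w,V=np.linalg.eigh(np.cov(q.T)); print("key pca",q.mean(0),np.degrees(np.arctan2(V[1,1],V[0,1])),np.sqrt(w))
for nm,b,zr in [("bottle",(365,325,410,372),(.115,.135)),("orange",(450,355,500,405),(.115,.135)),("pinkA",(405,390,455,440),(.115,.135)),("pinkB",(465,430,520,480),(.1,.135)),("pinkC",(245,400,300,445),(.1,.135)),("door",(295,300,375,430),(.09,.115)),("tray",(460,250,570,350),(.001,.03)),("tipbox",(180,290,275,370),(.06,.075)),("tub",(435,165,505,245),(.09,.11)),("jar",(210,190,280,265),(.095,.115)),("knob",(330,400,375,425),(.04,.075))]:
    m=box(*b)&(Z>zr[0])&(Z<zr[1])
    if nm=="tray": m&=(im.min(2)>70)
    if m.sum()>3: rect(m,nm)
    else: print(nm,m.sum())
cv2.imwrite("pics/crop0.png",cv2.resize(im[180:310,160:360,::-1],(800,520),interpolation=cv2.INTER_CUBIC))
E
python3 m.py
```

```text
roof 5519 c [607.1  44.2] size [175.9 178.2] ang 7.4 zmed 0.116
key 158 c [632.5  46.5] size [11.2 49.4] ang 15.6 zmed 0.1615
key pca [0.63109539 0.04676513] 104.40341386950847 [0.00327676 0.01381595]
bottle 270 c [469.6  13. ] size [38.1 37.8] ang 26.8 zmed 0.126
orange 292 c [ 421.7 -111.1] size [38.2 37.6] ang 88.9 zmed 0.126
pinkA 290 c [377.6 -47.4] size [37.8 38.9] ang 89.2 zmed 0.1258
pinkB 349 c [ 323.3 -130.1] size [39.7 40.5] ang 13.5 zmed 0.1257
pinkC 339 c [367.1 173.5] size [39.7 39.9] ang 81.3 zmed 0.1252
door 434 c [460.8  63.9] size [177.9  77.4] ang 17.7 zmed 0.1086
tray 1947 c [ 549.9 -187. ] size [111.1 114.5] ang 8.4 zmed 0.0054
tipbox 1592 c [497.3 257.2] size [ 81.4 106.4] ang 9.5 zmed 0.0677
tub 676 c [ 691.2 -117. ] size [64.3 66.6] ang 45.7 zmed 0.1008
jar 588 c [659.1 228.1] size [61.5 59.3] ang 6.6 zmed 0.1056
knob 59 c [381.8  71.1] size [23.5 40.4] ang 3.2 zmed 0.0672
```

View pics/crop0.png

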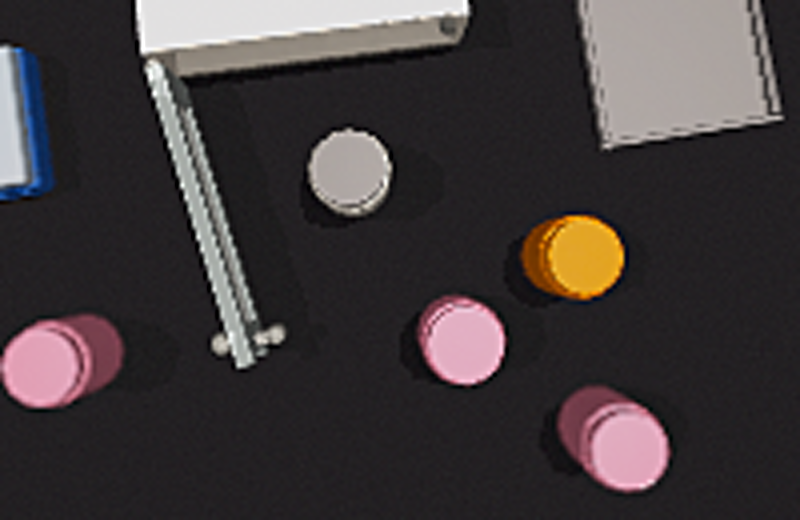

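The crop confirms it: the grey-capped white bottle is at crop (350,170), inside the door's sweep, and the pink and orange ones are outside it. Now I'll get the recorder yaw, door angle and tray, then compute the approach.

```bash
cat >> h.py <<'E'
from scipy.spatial.transform import Rotation as Ro
def go(p,yang,base=None):
    "units to reach TCP p, tool down, tool y at world angle yang (deg, mod 180 chosen by caller)"
    s=state(); w=s["tool_rot"]; R=Ro.from_quat([w[1],w[2],w[3],w[0]]).as_matrix()
    a=np.radians(yang); y=np.array([np.cos(a),np.sin(a),0]); z=np.array([0,0,-1.]); T=np.c_[np.cross(y,z),y,z]
    rv=Ro.from_matrix(R.T@T).as_rotvec(degrees=True)/8
    print("shift",np.round(R.T@(np.array(p)-s["tool_pos"])/.025,2),"turn",np.round(rv,2),"tcp",s["tool_pos"].round(4),"j",np.degrees(s["joint_pos"]).round(1),"t",s["time"])
E
cat > m2.py <<'E'
import sys; sys.argv=["x"]
exec(open("m.py").read().split("for nm")[0])
m=box(280,170,450,320)&(Z>.108)&(Z<.122)&(im.min(2)>150)
m=cv2.morphologyEx(m.astype(np.uint8),cv2.MORPH_OPEN,np.ones((15,15)))
m=cv2.morphologyEx(cv2.copyMakeBorder(m,30,30,30,30,cv2.BORDER_CONSTANT),cv2.MORPH_CLOSE,np.ones((31,31)))[30:-30,30:-30]>0
m&=abs(Z-.1155)<.01
rect(m,"roof")
m=box(295,300,375,430)&(Z>.1)&(Z<.115)&(X<.535)
q=np.c_[X[m],Y[m]]; q=q[abs(Z[m]-.108)<.005]; l=cv2.fitLine(q.astype(np.float32),cv2.DIST_HUBER,0,.01,.01).ravel(); print("door",l,np.degrees(np.arctan2(l[1],l[0])),q.min(0),q.max(0))
t=np.load("top0.npz"); 
for a in ((472,268),(543,260),(555,328),(486,338)): print("tray corner",ray("top",a[0]/S,a[1]/S,.015).round(4))
for a in ((352,413),(360,413)): print("knob",ray("top",a[0]/S,a[1]/S,.062).round(4))
go([.631,.0468,.20],14.4); go([.631,.0468,.20],194.4-360)
E
python3 m2.py
```

```text
roof 5519 c [607.1  44.2] size [175.9 178.2] ang 7.4 zmed 0.116
key 158 c [632.5  46.5] size [11.2 49.4] ang 15.6 zmed 0.1615
key pca [0.63109539 0.04676513] 104.40341386950847 [0.00327676 0.01381595]
roof 4752 c [618.1  45.4] size [150.2 179.6] ang 6.6 zmed 0.116
door [0.9547591  0.29738024 0.47068006 0.10199267] 17.300322 [0.36555336 0.03034667] [0.53400794 0.12534016]
tray corner [ 0.5977 -0.1213  0.015 ]
tray corner [ 0.6096 -0.234   0.015 ]
tray corner [ 0.5018 -0.2479  0.015 ]
tray corner [ 0.4873 -0.14    0.015 ]
knob [0.3772 0.0635 0.062 ]
knob [0.3771 0.0519 0.062 ]
shift [ 24.15 -17.4    1.24] turn [-1.000e-02 -1.000e-02 -1.034e+01] tcp [ 0.2304 -0.5804  0.2302] j [-75.2   3.1  92.5  -0.   84.6  -6.8] t 0.1
shift [ 24.15 -17.4    1.24] turn [-1.000e-02  1.000e-02  1.216e+01] tcp [ 0.2304 -0.5804  0.2302] j [-75.2   3.1  92.5  -0.   84.6  -6.8] t 0.1
```

>>> jog_arm(targets=[[[24.2,-17.4,1.0],[0,0,-10.3],100],[[24.2,-17.4,1.0],[0,0,-10.3],100],[[24.2,-17.4,1.0],[0,0,-10.3],100],[[24.2,-17.4,1.0],[0,0,-10.3],100],[[24.2,-17.4,1.0],[0,0,-10.3],100],[[24.2,-17.4,1.0],[0,0,-10.3],100],[[24.2,-17.4,1.0],[0,0,-10.3],100],[[24.2,-17.4,1.0],[0,0,-10.3],100]])

```text
time: 1.1
tool_pos: [0.5006, -0.1581, 0.2142]
tool_rot: [-0.0, 0.614, 0.79, -0.0]
contact_force: [0.8, -0.1, -0.4]
gripper_width: 1.0
grasp_force: 0.0
```

```bash
python3 -c "
from h import *
go([.632,.047,.205],15)"
```

```text
shift [6.65 7.12 0.37] turn [-0.    0.   -0.09] tcp [ 0.5006 -0.1581  0.2142] j [-25.6 -10.2 106.7  -0.   83.5 -40. ] t 1.1
```

>>> jog_arm(targets=[[[6.6,7.1,0.4],[0,0,0],100],[[6.6,7.1,0.4],[0,0,0],100],[[6.6,7.1,0.4],[0,0,0],100],[[6.6,7.1,0.4],[0,0,0],100],[[6.6,7.1,0.4],[0,0,0],100],[[6.6,7.1,0.4],[0,0,0],100],[[6.6,7.1,0.4],[0,0,0],100]])

```text
time: 1.98
tool_pos: [0.6317, 0.042, 0.2045]
tool_rot: [-0.0, 0.616, 0.788, -0.0]
contact_force: [-0.1, -0.3, 0.2]
gripper_width: 1.002
grasp_force: 0.0
```

Run:
```python
from h import *
go([.632,.047,.133],15)
im,d=grab_frame("scene")
P=cloud("scene",d); 
m=(abs(P[...,0]-.632)<.045)&(abs(P[...,1]-.047)<.045)&(P[...,2]>.140)&(P[...,2]<.168)
q=P[m]; r=cv2.minAreaRect((q[:,:2]*1000).astype(np.float32)); print(m.sum(),r)
z=np.load("scene0.npz");P=cloud("scene",z["d"])
m=(abs(P[...,0]-.632)<.045)&(abs(P[...,1]-.047)<.045)&(P[...,2]>.15)&(P[...,2]<.168)
q=P[m]; r=cv2.minAreaRect((q[:,:2]*1000).astype(np.float32)); print(m.sum(),r)
```

```text
shift [0.19 0.06 2.86] turn [-0.    0.   -0.13] tcp [0.6317 0.042  0.2045] j [ -2.9   5.1  92.8  -0.   82.1 -16.9] t 1.975
95 ((630.9620971679688, 48.82527160644531), (11.606866836547852, 47.229148864746094), 14.344289779663086)
198 ((630.4276123046875, 48.598907470703125), (12.331151008605957, 47.12422180175781), 14.392280578613281)
```

>>> jog_arm(targets=[[[0.2,0.05,2.9],[0,0,0],100],[[0.2,0.05,2.9],[0,0,0],100],[[0.2,0.05,2.9],[0,0,0],0],[[0.2,0.05,2.9],[0,0,0],0],[[0.2,0.05,2.9],[0,0,0],0],[[0.2,0.05,2.9],[0,0,0],0],[[0.2,0.05,2.9],[0,0,0],0],[[0.2,0.05,2.9],[0,0,0],0]])

```text
time: 3.02
tool_pos: [0.6314, 0.0477, 0.1334]
tool_rot: [-0.001, 0.615, 0.788, -0.001]
contact_force: [-7.3, -1.6, 7.2]
gripper_width: 0.104
grasp_force: 59.5
```

>>> jog_arm(targets=[[[0,0,0],[0,0,1],0],[[0,0,0],[0,0,2.2],0],[[0,0,0],[0,0,3.4],0],[[0,0,0],[0,0,4.6],0],[[0,0,0],[0,0,5.8],0],[[0,0,0],[0,0,7],0],[[0,0,0],[0,0,8.2],0],[[0,0,0],[0,0,9.4],0]])

```text
time: 4.03
tool_pos: [0.6317, 0.0477, 0.1335]
tool_rot: [0.0, 0.969, 0.247, -0.001]
contact_force: [-4.9, -3.3, 4.8]
gripper_width: 0.106
grasp_force: 59.5
```

>>> jog_arm(targets=[[[0,0,0],[0,0,1.2],0],[[0,0,0],[0,0,2.4],0],[[0,0,0],[0,0,3.6],0],[[0,0,0],[0,0,4.8],0],[[0,0,0],[0,0,6],0],[[0,0,0],[0,0,7.2],0],[[0,0,0],[0,0,8.4],0],[[0,0,0],[0,0,9.6],0]])

```text
time: 5.03
tool_pos: [0.6317, 0.0474, 0.1335]
tool_rot: [0.001, 0.913, -0.409, -0.0]
contact_force: [-5.6, -3.2, 4.6]
gripper_width: 0.105
grasp_force: 59.6
```

```bash
python3 -c "
from h import *
go([.632,.047,.133],15-152)
s=state();print(s['contact_force'],s['ft_torque'],s['gripper_width'])"
```

```text
shift [0.02 0.   0.02] turn [ 0.02 -0.   -0.16] tcp [0.6317 0.0474 0.1335] j [-2.400e+00  8.600e+00  9.600e+01 -1.000e-01  7.550e+01  1.359e+02] t 5.025
[-5.61052229 -3.19670085  4.57333246] [-0.36375103  0.8797858   0.16192227] 0.104639175127732
```

>>> jog_arm(targets=[[[0,0,0],[0,0,0],100],[[0,0,0],[0,0,0],100],[[0,0,0],[0,0,0],100],[[0,0,0],[0,0,0],100],[[0,0,0],[0,0,-1.3],100],[[0,0,0],[0,0,-2.6],100],[[0,0,0],[0,0,-3.9],100],[[0,0,0],[0,0,-5.2],100]])

```text
time: 6.02
tool_pos: [0.6322, 0.0483, 0.132]
tool_rot: [-0.0, 0.999, -0.052, -0.0]
contact_force: [-0.1, -0.4, 0.2]
gripper_width: 1.002
grasp_force: 0.0
```

>>> jog_arm(targets=[[[0,0,0],[0,0,-1.3],100],[[0,0,0],[0,0,-2.6],100],[[0,0,0],[0,0,-3.9],100],[[0,0,0],[0,0,-5.2],100],[[0,0,0],[0,0,-6.5],100],[[0,0,0],[0,0,-7.8],100],[[0,0,0],[0,0,-9.1],100],[[0,0,0],[0,0,-10.4],100]])

```text
time: 7.02
tool_pos: [0.6322, 0.0482, 0.132]
tool_rot: [-0.0, 0.781, 0.624, -0.0]
contact_force: [0.7, 0.4, -0.5]
gripper_width: 0.999
grasp_force: 0.0
```

>>> jog_arm(targets=[[[0,0,0],[0,0,-1.3],100],[[0,0,0],[0,0,-2.6],100],[[0,0,0],[0,0,-3.9],100],[[0,0,0],[0,0,-5.2],100],[[0,0,0],[0,0,-6.5],100],[[0,0,0],[0,0,-6.9],100],[[0,0,0],[0,0,-6.9],100]])

```text
time: 7.9
tool_pos: [0.6322, 0.0482, 0.132]
tool_rot: [-0.0, 0.407, 0.914, 0.0]
contact_force: [-0.3, -0.3, -0.5]
gripper_width: 0.997
grasp_force: 0.0
```

Run:
```python
from h import *
go([.632,.0475,.133],15-153+180)
s=state();print(s['contact_force'],s['ft_torque'],s['gripper_width'])
im,d=grab_frame("scene"); P=cloud("scene",d)
m=(abs(P[...,0]-.632)<.03)&(abs(P[...,1]-.047)<.03)&(P[...,2]>.14)&(P[...,2]<.168)
q=P[m]; print(m.sum(),cv2.minAreaRect((q[:,:2]*1000).astype(np.float32)))
cv2.imwrite("pics/s1.png",cv2.resize(im[150:300,190:340,::-1],(600,600)))
```

```text
shift [-0.02 -0.03 -0.04] turn [ 0. -0.  0.] tcp [0.6322 0.0482 0.132 ] j [ -2.4   8.7  96.1   0.   75.2 -44.4] t 7.9
[-0.25442087 -0.32955657 -0.50005086] [-0.02432678 -0.03554793  0.01246727] 0.9966262586126053
146 ((629.676025390625, 36.55931091308594), (53.343116760253906, 40.154197692871094), 71.51236724853516)
```

View pics/s1.png

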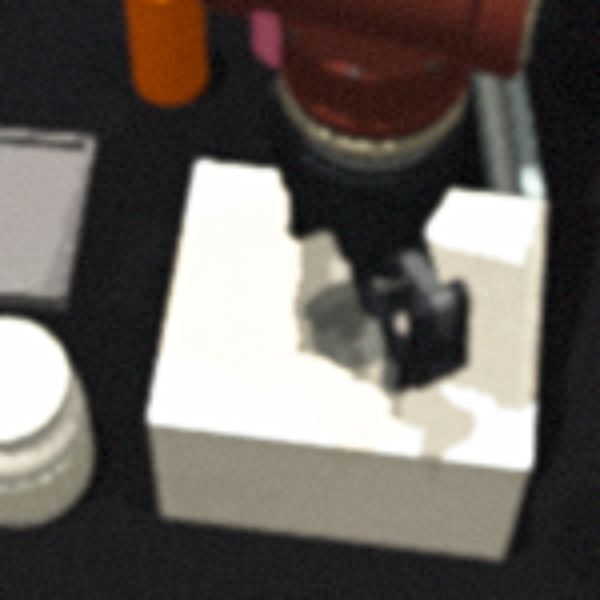

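The crop shows the open gripper standing over the key at about (400,310), with the roof otherwise clear. I'll close the fingers and wind on.

>>> jog_arm(targets=[[[0,0,0],[0,0,0],0],[[0,0,0],[0,0,0],0],[[0,0,0],[0,0,0],0],[[0,0,0],[0,0,0],0],[[0,0,0],[0,0,0],0],[[0,0,0],[0,0,1.2],0],[[0,0,0],[0,0,2.4],0],[[0,0,0],[0,0,3.6],0]])

```text
time: 8.95
tool_pos: [0.6315, 0.0475, 0.1321]
tool_rot: [-0.0, 0.623, 0.782, -0.001]
contact_force: [-4.9, -2.6, 2.6]
gripper_width: 0.11
grasp_force: 59.3
```

>>> jog_arm(targets=[[[0,0,0],[0,0,1.2],0],[[0,0,0],[0,0,2.4],0],[[0,0,0],[0,0,3.6],0],[[0,0,0],[0,0,4.8],0],[[0,0,0],[0,0,6],0],[[0,0,0],[0,0,7.2],0],[[0,0,0],[0,0,8.4],0],[[0,0,0],[0,0,9.6],0]])

```text
time: 9.95
tool_pos: [0.6315, 0.0475, 0.1321]
tool_rot: [0.0, 0.974, 0.226, -0.001]
contact_force: [-4.8, -2.2, 3.0]
gripper_width: 0.107
grasp_force: 59.4
```

```bash
python3 -c "
from h import *
go([.632,.0475,.133],6.6-360+90)
s=state();print(s['contact_force'],s['ft_torque'],s['gripper_width'],s['grasp_force'])"
```

```text
shift [ 0.02  0.01 -0.03] turn [-2.000e-02  1.000e-02 -2.006e+01] tcp [0.6315 0.0475 0.1321] j [-2.4  8.6 96.1 -0.1 75.4 61.5] t 9.95
[-4.76277438 -2.16965945  2.99815675] [-0.3724562   0.7007268   0.13816043] 0.10693582031790036 59.39123600721359
```

>>> jog_arm(targets=[[[0,0,0],[0,0,0.8],0],[[0,0,0],[0,0,1.6],0],[[0,0,0],[0,0,2.2],0],[[0,0,0],[0,0,2.2],0]])

```text
time: 10.45
tool_pos: [0.6314, 0.0476, 0.1321]
tool_rot: [0.001, 0.997, 0.077, -0.001]
contact_force: [-4.2, -3.6, 3.5]
gripper_width: 0.109
grasp_force: 59.5
```

```bash
python3 -c "
from h import *
go([.632,.0475,.133],6.6-90)
s=state();print(s['contact_force'],s['ft_torque'],s['gripper_width'],s['grasp_force'])"
```

```text
shift [ 0.02  0.01 -0.04] turn [0.01 0.02 0.28] tcp [0.6314 0.0476 0.1321] j [-2.4  8.6 96.1 -0.1 75.4 78.8] t 10.45
[-4.1767308  -3.57368379  3.5196098 ] [-0.43612451  0.67986384  0.00087352] 0.10899610130648474 59.53697383403778
```

>>> jog_arm(targets=[[[0,0,0],[0,0,0.4],0],[[0,0,0],[0,0,0.7],0],[[0,0,0],[0,0,0.7],0]])

```text
time: 10.82
tool_pos: [0.6314, 0.0476, 0.1321]
tool_rot: [0.001, 1.0, 0.03, -0.001]
contact_force: [-4.2, -2.9, 2.5]
gripper_width: 0.107
grasp_force: 81.8
```

```bash
python3 -c "
from h import *
go([.632,.0475,.133],6.6-90)
s=state();print(s['contact_force'],s['ft_torque'],s['gripper_width'],s['grasp_force'])"
```

```text
shift [ 0.02  0.   -0.03] turn [ 0.01  0.02 -0.39] tcp [0.6314 0.0476 0.1321] j [-2.4  8.6 96.1 -0.1 75.4 84.2] t 10.825
[-4.22912164 -2.90675336  2.52779128] [-0.40231204  0.64975976  1.38388344] 0.10734890987652765 81.77896598819643
```

The torque jumped to 1.4 N m, so the key is at its stop. I'll release it and lift.

>>> jog_arm(targets=[[[0,0,0],[0,0,-0.4],0],[[0,0,0],[0,0,-0.4],100],[[0,0,0],[0,0,-0.4],100],[[0,0,0],[0,0,-0.4],100],[[0,0,0],[0,0,-0.4],100],[[0,0,-3],[0,0,-0.4],100],[[0,0,-3.5],[0,0,-0.4],100]])

```text
time: 11.7
tool_pos: [0.6338, 0.0482, 0.2238]
tool_rot: [0.0, 0.998, 0.056, 0.003]
contact_force: [1.0, -0.4, 0.1]
gripper_width: 1.0
grasp_force: 0.0
```

Run:
```python
from h import *
go([.470,.013,.21],-83)
im,d=grab_frame("scene"); P=cloud("scene",d)
m=(abs(P[...,0]-.632)<.035)&(abs(P[...,1]-.047)<.035)&(P[...,2]>.14)&(P[...,2]<.168)
q=P[m]; print(m.sum(),cv2.minAreaRect((q[:,:2]*1000).astype(np.float32)))
z=np.load("scene0.npz");P=cloud("scene",z["d"])
m=(abs(P[...,0]-.47)<.035)&(abs(P[...,1]-.013)<.035)&(P[...,2]>.12)&(P[...,2]<.135)
q=P[m]; print("bottle",m.sum(),cv2.minAreaRect((q[:,:2]*1000).astype(np.float32)))
```

```text
shift [-6.67  0.66  0.52] turn [ 0.01 -0.04 -0.07] tcp [0.6338 0.0482 0.2238] j [-2.4  4.5 91.6  0.  83.6 81.2] t 11.7
138 ((632.7188110351562, 49.24631881713867), (47.54713821411133, 10.383167266845703), 6.2426629066467285)
bottle 234 ((468.2898254394531, 15.515922546386719), (39.18146514892578, 36.49540328979492), 13.115805625915527)
```

The key now lies at 6.2°, matching the recorder's 6.6° yaw, so it's fully wound. Next is the bottle at (0.469, 0.014).

>>> jog_arm(targets=[[[-6.7,0.6,0.5],[0,0,0],100],[[-6.7,0.6,0.5],[0,0,0],100],[[-6.7,0.6,0.5],[0,0,0],100],[[-6.7,0.6,0.5],[0,0,0],100],[[-6.7,0.6,0.5],[0,0,0],100],[[-6.7,0.6,0.5],[0,0,0],100]])

```text
time: 12.5
tool_pos: [0.4685, 0.0146, 0.2075]
tool_rot: [0.0, 0.998, 0.056, 0.0]
contact_force: [0.2, 0.6, 0.4]
gripper_width: 1.002
grasp_force: 0.0
```

Run:
```python
from h import *
go([.469,.014,.066],-83)
```

```text
shift [0.01 0.02 5.66] turn [ 0.   -0.01 -0.07] tcp [0.4685 0.0146 0.2075] j [ -7.3 -18.4 114.1   0.   84.3  76.2] t 12.5
```

>>> jog_arm(targets=[[[0,0,2],[0,0,0],100],[[0,0,4],[0,0,0],100],[[0,0,5.6],[0,0,0],100],[[0,0,5.6],[0,0,0],40],[[0,0,5.6],[0,0,0],40],[[0,0,5.6],[0,0,0],40],[[0,0,5.6],[0,0,0],40],[[0,0,5.6],[0,0,0],40]])

```text
time: 13.5
tool_pos: [0.4696, 0.0142, 0.0696]
tool_rot: [0.0, 0.998, 0.056, 0.003]
contact_force: [0.5, -0.2, 6.9]
gripper_width: 0.512
grasp_force: 61.3
```

>>> jog_arm(targets=[[[0,0,0],[0,0,0],40],[[0,0,-0.6],[0,0,0],40],[[0,0,-1.6],[0,0,0],40],[[0,0,-2.6],[0,0,0],40],[[0,0,-3.2],[0,0,0],40],[[0,0,-3.2],[0,0,0],40]])

```text
time: 14.25
tool_pos: [0.4681, 0.0144, 0.1485]
tool_rot: [0.0, 0.998, 0.056, 0.001]
contact_force: [0.2, -0.4, -2.3]
gripper_width: 0.514
grasp_force: 61.1
```

Run:
```python
from h import *
s=state();print(s['contact_force'],s['gripper_width'],s['grasp_force'])
go([.549,-.186,.150],-83)
z=np.load("scene0.npz")
S=1.5625
for a in ((258,283),(335,287),(325,354),(248,349)): print(ray("scene",a[0]/S,a[1]/S,.015).round(4))
```

```text
[ 0.23292759 -0.44422794 -2.25728918] 0.513691427613384 61.14165902137756
shift [ 2.31  8.33 -0.05] turn [ 0.   -0.02 -0.07] tcp [0.4681 0.0144 0.1485] j [ -7.4 -15.6 117.7   0.   77.8  76.2] t 14.25
[ 0.5045 -0.2517  0.015 ]
[ 0.4827 -0.1351  0.015 ]
[ 0.5981 -0.1143  0.015 ]
[ 0.6176 -0.2243  0.015 ]
```

>>> jog_arm(targets=[[[0.2,0.8,0],[0,0,0],40],[[0.6,2.3,0],[0,0,0],40],[[1.2,4,0],[0,0,0],40],[[1.7,5.8,0],[0,0,0],40],[[2.1,7.2,0],[0,0,0],40],[[2.3,8,0],[0,0,0],40],[[2.3,8.25,0],[0,0,0],40],[[2.3,8.25,0],[0,0,0],40]])

```text
time: 15.25
tool_pos: [0.5472, -0.1833, 0.1465]
tool_rot: [-0.001, 0.998, 0.056, -0.001]
contact_force: [0.6, -0.4, -0.5]
gripper_width: 0.51
grasp_force: 61.4
```

Run:
```python
from h import *
go([.550,-.184,.074],-83)
im,d=grab_frame("scene")
cv2.imwrite("pics/s2.png",cv2.resize(im[100:290,110:363,::-1],(800,600)))
```

```text
shift [0.11 0.04 2.9 ] turn [-0.01  0.01 -0.07] tcp [ 0.5472 -0.1833  0.1465] j [-25.9   0.4 103.4   0.   76.3  57.6] t 15.25
```

View pics/s2.png

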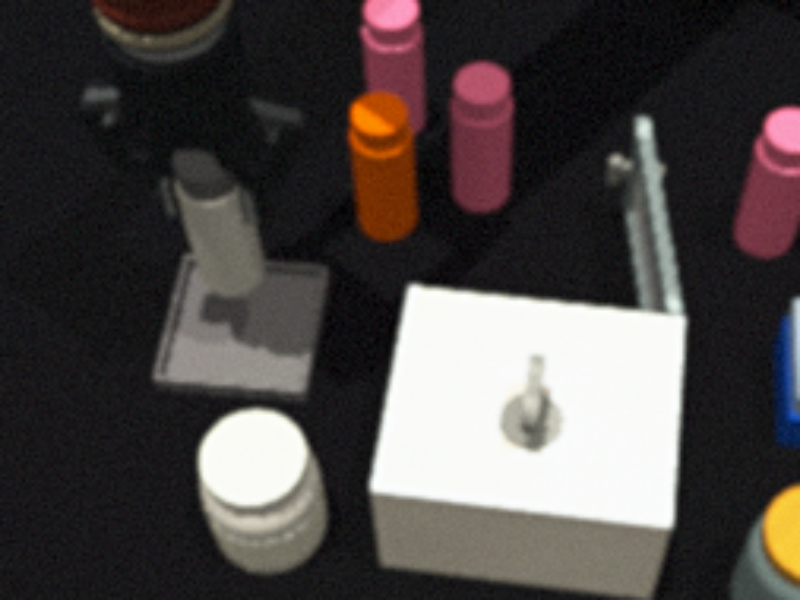

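The bottle (about (225,230)) is held upright over the tray, and the key (535,390) lies along the recorder's x axis. I'll lower it now.

>>> jog_arm(targets=[[[0.1,0,0.8],[0,0,0],40],[[0.1,0,1.6],[0,0,0],40],[[0.1,0,2.2],[0,0,0],40],[[0.1,0,2.6],[0,0,0],40],[[0.1,0,2.75],[0,0,0],40],[[0.1,0,2.75],[0,0,0],40]])

```text
time: 16.05
tool_pos: [0.5504, -0.1838, 0.0783]
tool_rot: [0.0, 0.998, 0.056, 0.0]
contact_force: [0.3, -0.1, -0.8]
gripper_width: 0.513
grasp_force: 61.4
```

>>> jog_arm(targets=[[[0,0,0.08],[0,0,0],40],[[0,0,0.14],[0,0,0],40],[[0,0,0.14],[0,0,0],40]])

```text
time: 16.42
tool_pos: [0.5503, -0.1837, 0.0749]
tool_rot: [0.0, 0.998, 0.056, 0.0]
contact_force: [-0.8, 0.6, -1.5]
gripper_width: 0.512
grasp_force: 61.4
```

>>> jog_arm(targets=[[[0,0,0.06],[0,0,0],40],[[0,0,0.1],[0,0,0],40],[[0,0,0.1],[0,0,0],40]])

```text
time: 16.8
tool_pos: [0.5507, -0.1839, 0.0737]
tool_rot: [0.0, 0.998, 0.056, 0.0]
contact_force: [-1.9, 0.7, 5.2]
gripper_width: 0.513
grasp_force: 62.0
```

It's standing on the tray floor. Release and lift.

>>> jog_arm(targets=[[[0,0,0],[0,0,0],58],[[0,0,0],[0,0,0],70],[[0,0,0],[0,0,0],90],[[0,0,0],[0,0,0],90],[[0,0,-1.5],[0,0,0],90],[[0,0,-3.5],[0,0,0],90],[[0,0,-5.5],[0,0,0],90],[[0,0,-5.5],[0,0,0],90]])

```text
time: 17.8
tool_pos: [0.553, -0.185, 0.2161]
tool_rot: [0.003, 0.998, 0.056, 0.005]
contact_force: [-0.0, 0.7, -0.5]
gripper_width: 0.899
grasp_force: 0.0
```

Run:
```python
from h import *
im,d=grab_frame("scene"); P=cloud("scene",d)
m=(abs(P[...,0]-.55)<.045)&(abs(P[...,1]+.184)<.045)&(P[...,2]>.122)&(P[...,2]<.14)
q=P[m]; print(m.sum(),cv2.minAreaRect((q[:,:2]*1000).astype(np.float32)),np.median(q[:,2]))
m=(abs(P[...,0]-.45)<.12)&(abs(P[...,1]-.1)<.07)&(P[...,2]>.1)&(P[...,2]<.114)&(P[...,0]<.53)
q=P[m][:,:2]; l=cv2.fitLine(q.astype(np.float32),cv2.DIST_HUBER,0,.01,.01).ravel(); print("door",len(q),l,np.degrees(np.arctan2(l[1],l[0])),q.min(0),q.max(0))
cv2.imwrite("pics/s3.png",cv2.resize(im[100:290,110:363,::-1],(800,600)))
# door geometry
c=np.array([.618,.0455]); psi=np.radians(6.6); r=lambda a:np.array([[np.cos(a),-np.sin(a)],[np.sin(a),np.cos(a)]])
H=c+r(psi)@[-.081,.085]; print("hinge",H)
for q in (80,60,40,20,5,0): 
    A=r(psi-np.radians(q)); print(q,"face@125",(H+A@[-.005,-.125]).round(4),"tcp +25mm off",(H+A@[-.025,-.125]).round(4))
go([.40,.12,.2],-83)
```

```text
261 ((549.3667602539062, -182.48829650878906), (40.21355056762695, 38.76842498779297), 13.583230972290039) 0.1290455208984179
door 375 [0.959672   0.2811222  0.45209706 0.09836431] 16.32719 [0.35560971 0.06674755] [0.52832213 0.16963453]
hinge [0.52776715 0.12062678]
80 face@125 [0.4065 0.0897] tcp +25mm off [0.4008 0.1089]
60 face@125 [0.4244 0.0501] tcp +25mm off [0.4125 0.0662]
40 face@125 [0.4548 0.019 ] tcp +25mm off [0.4381 0.03  ]
20 face@125 [4.939e-01 2.000e-04] tcp +25mm off [0.4745 0.0048]
5 face@125 [ 0.5263 -0.0045] tcp +25mm off [ 0.5063 -0.005 ]
0 face@125 [ 0.5372 -0.0041] tcp +25mm off [ 0.5173 -0.0064]
shift [ -4.66 -12.78   0.45] turn [ 0.02 -0.03 -0.07] tcp [ 0.5515 -0.1843  0.2127] j [-25.8  -2.4  99.6  -0.   82.5  57.7] t 17.85
```

View pics/s3.png

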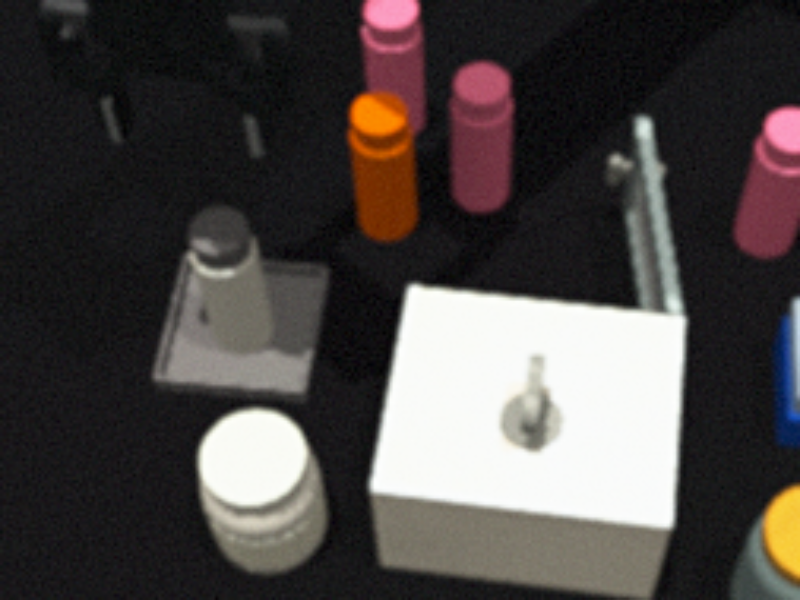

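The bottle stands upright in the tray at (240,290), centred to about 2 mm, and the door is unmoved. Next I'll go over to the outer side of the door with the fingers shut.

>>> jog_arm(targets=[[[-4.2,-13,0],[0,0,0],0],[[-4.2,-13,0],[0,0,0],0],[[-4.2,-13,0],[0,0,0],0],[[-4.2,-13,0],[0,0,0],0],[[-4.2,-13,0],[0,0,0],0],[[-4.2,-13,0],[0,0,0],0],[[-4.2,-13,0],[0,0,0],0],[[-4.2,-13,0],[0,0,0],0]])

```text
time: 18.85
tool_pos: [0.4092, 0.1268, 0.2087]
tool_rot: [0.0, 0.998, 0.056, -0.001]
contact_force: [0.1, 0.2, 0.4]
gripper_width: 0.003
grasp_force: 0.0
```

Run:
```python
from h import *
go([.411,.129,.072],-83.6); print(state()['gripper_width'])
```

```text
shift [ 0.09 -0.08  5.47] turn [0.   0.01 0.  ] tcp [0.4092 0.1268 0.2087] j [  7.3 -24.9 118.8  -0.   86.2  90.8] t 18.85
0.0028180475945949867
```

>>> jog_arm(targets=[[[0.1,-0.1,2],[0,0,0],0],[[0.1,-0.1,4],[0,0,0],0],[[0.1,-0.1,5.4],[0,0,0],0],[[0.1,-0.1,5.4],[0,0,0],0]])

```text
time: 19.35
tool_pos: [0.4091, 0.1286, 0.0713]
tool_rot: [0.0, 0.998, 0.055, -0.004]
contact_force: [0.6, -0.6, -0.4]
gripper_width: 0.001
grasp_force: 0.0
```

Run:
```python
from h import *
for p in ((.402,.104),(.406,.082),(.4155,.0622),(.427,.043),(.4423,.0273),(.46,.014),(.4793,.0037),(.498,-.003),(.5113,-.0049),(.5223,-.0058)): go([*p,.072],-83.6)
```

```text
shift [-0.39  0.95 -0.03] turn [ 0.    0.06 -0.01] tcp [0.4091 0.1286 0.0713] j [  7.5 -15.8 125.7  -0.   70.6  91.2] t 19.35
shift [-0.33  1.84 -0.03] turn [ 0.    0.06 -0.01] tcp [0.4091 0.1286 0.0713] j [  7.5 -15.8 125.7  -0.   70.6  91.2] t 19.35
shift [-0.04  2.67 -0.03] turn [ 0.    0.06 -0.01] tcp [0.4091 0.1286 0.0713] j [  7.5 -15.8 125.7  -0.   70.6  91.2] t 19.35
shift [ 0.33  3.48 -0.03] turn [ 0.    0.06 -0.01] tcp [0.4091 0.1286 0.0713] j [  7.5 -15.8 125.7  -0.   70.6  91.2] t 19.35
shift [ 0.87  4.17 -0.03] turn [ 0.    0.06 -0.01] tcp [0.4091 0.1286 0.0713] j [  7.5 -15.8 125.7  -0.   70.6  91.2] t 19.35
shift [ 1.52  4.78 -0.04] turn [ 0.    0.06 -0.01] tcp [0.4091 0.1286 0.0713] j [  7.5 -15.8 125.7  -0.   70.6  91.2] t 19.35
shift [ 2.24  5.28 -0.05] turn [ 0.    0.06 -0.01] tcp [0.4091 0.1286 0.0713] j [  7.5 -15.8 125.7  -0.   70.6  91.2] t 19.35
shift [ 2.95  5.62 -0.05] turn [ 0.    0.06 -0.01] tcp [0.4091 0.1286 0.0713] j [  7.5 -15.8 125.7  -0.   70.6  91.2] t 19.35
shift [ 3.47  5.76 -0.06] turn [ 0.    0.06 -0.01] tcp [0.4091 0.1286 0.0713] j [  7.5 -15.8 125.7  -0.   70.6  91.2] t 19.35
shift [ 3.91  5.84 -0.06] turn [ 0.    0.06 -0.01] tcp [0.4091 0.1286 0.0713] j [  7.5 -15.8 125.7  -0.   70.6  91.2] t 19.35
```

>>> jog_arm(targets=[[[-0.2,0.4,0],[0,0,0],0],[[-0.4,0.95,0],[0,0,0],0],[[-0.35,1.4,0],[0,0,0],0],[[-0.3,1.85,0],[0,0,0],0],[[-0.2,2.25,0],[0,0,0],0],[[0,2.7,0],[0,0,0],0],[[0.1,3.1,0],[0,0,0],0],[[0.3,3.5,0],[0,0,0],0]])

```text
time: 20.35
tool_pos: [0.4291, 0.0435, 0.0746]
tool_rot: [-0.0, 0.998, 0.056, -0.0]
contact_force: [-0.3, 0.4, 0.2]
gripper_width: -0.0
grasp_force: 0.2
```

>>> jog_arm(targets=[[[0.3,0.4,0],[0,0,0],0],[[0.6,0.7,0],[0,0,0],0],[[0.9,1.0,0],[0,0,0],0],[[1.2,1.3,0],[0,0,0],0],[[1.6,1.6,0],[0,0,0],0],[[1.9,1.8,0],[0,0,0],0],[[2.2,1.95,0],[0,0,0],0],[[2.4,2.05,0],[0,0,0],0]])

```text
time: 21.35
tool_pos: [0.4947, -0.0002, 0.0748]
tool_rot: [-0.0, 0.998, 0.056, -0.0]
contact_force: [-0.7, 0.4, -0.7]
gripper_width: -0.001
grasp_force: 0.1
```

Run:
```python
from h import *
go([.522,-.0058,.072],-83.6)
im,d=grab_frame("scene")
cv2.imwrite("pics/s4.png",cv2.resize(im[100:290,110:363,::-1],(800,600)))
```

```text
shift [1.06 0.34 0.11] turn [-0.    0.    0.01] tcp [ 4.947e-01 -2.000e-04  7.480e-02] j [ -8.7  -6.2 117.2   0.   69.   74.9] t 21.35
```

View pics/s4.png

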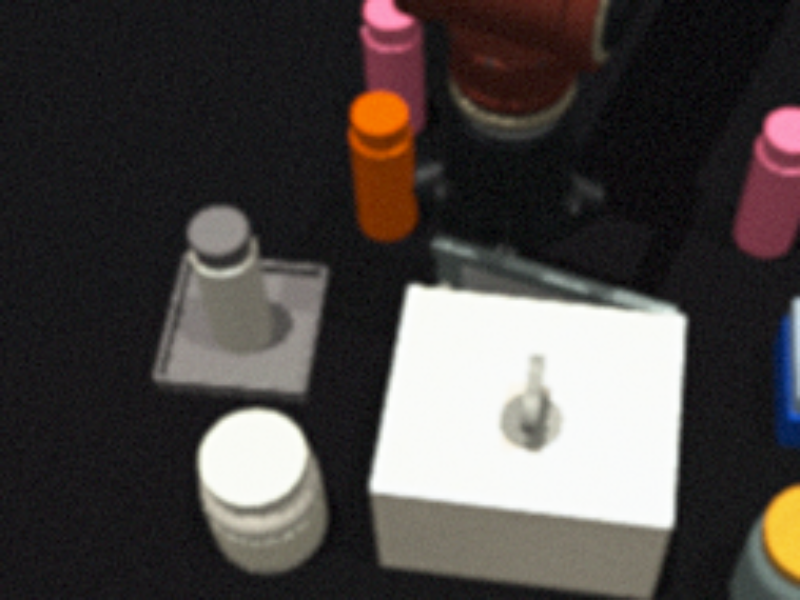

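The door's free edge at (440,245) is now about 15° from shut and following the fingers. Now the catch.

>>> jog_arm(targets=[[[0.3,0.1,0],[0,0,0],0],[[0.6,0.2,0],[0,0,0],0],[[0.8,0.25,0],[0,0,0],0],[[1.0,0.3,0],[0,0,0],0],[[1.1,0.3,0],[0,0,0],0],[[1.1,0.3,0],[0,0,0],0]])

```text
time: 22.15
tool_pos: [0.5229, -0.0046, 0.0749]
tool_rot: [0.0, 0.998, 0.056, 0.0]
contact_force: [0.5, -0.1, -0.7]
gripper_width: -0.004
grasp_force: 0.0
```

>>> jog_arm(targets=[[[0.1,0,0],[0,0,0],0],[[0.2,0,0],[0,0,0],0],[[0.2,0,0],[0,0,0],0]])

```text
time: 22.52
tool_pos: [0.5247, -0.0043, 0.0748]
tool_rot: [0.0, 0.998, 0.056, -0.004]
contact_force: [-13.1, -1.1, 9.8]
gripper_width: 0.001
grasp_force: 6.5
```

>>> jog_arm(targets=[[[0.08,0,0],[0,0,0],0],[[0.08,0,0],[0,0,0],0],[[-1,0,0],[0,0,0],0],[[-3,0,0],[0,0,0],0],[[-3,0,-3],[0,0,0],0],[[-4,0,-6],[0,0,0],0],[[-4,0,-6],[0,0,0],0],[[-4,0,-6],[0,0,0],0]])

```text
time: 23.52
tool_pos: [0.4294, -0.0155, 0.2281]
tool_rot: [0.001, 0.998, 0.056, 0.003]
contact_force: [-0.1, 0.1, -0.1]
gripper_width: 0.003
grasp_force: 0.0
```

Run:
```python
from h import *
im,d=grab_frame("scene"); P=cloud("scene",d)
print(state()["tool_pos"],state()["contact_force"])
a=np.radians(6.6); R2=np.array([[np.cos(a),np.sin(a)],[-np.sin(a),np.cos(a)]])
L=(P[...,:2]-[.618,.0455])@R2.T
m=(L[...,0]>-.11)&(L[...,0]<-.077)&(abs(L[...,1])<.1)&(P[...,2]>.1)&(P[...,2]<.113)
q=L[m]; print(len(q),np.polyfit(q[:,1],q[:,0],1),q[:,1].min(),q[:,1].max())
def blob(n,c,zr):
    m=(abs(P[...,0]-c[0])<.06)&(abs(P[...,1]-c[1])<.07)&(P[...,2]>zr[0])&(P[...,2]<zr[1]); r=cv2.minAreaRect((P[m][:,:2]*1000).astype(np.float32)); print(n,np.round(r[0],1),np.round(r[1],1))
blob("tip",(.497,.257),(.06,.075)); blob("tub",(.691,-.117),(.093,.11)); blob("jar",(.659,.228),(.1,.115)); blob("bottle",(.55,-.183),(.12,.14))
cv2.imwrite("pics/s5.png",cv2.resize(im[100:310,110:430,::-1],(800,525)))
```

```text
[ 0.42856628 -0.01526069  0.22565038] [ 0.2029435  -0.32502423 -0.60323335]
229 [ 0.00105258 -0.08453448] -0.08193052118741743 0.08600732097797643
tip [496.4 258.3] [ 82.7 105.1]
tub [ 689.6 -114.6] [65.8 65.1]
jar [657.8 230.4] [62.8 60.4]
bottle [ 549.1 -182.8] [39.8 38.2]
```

View pics/s5.png

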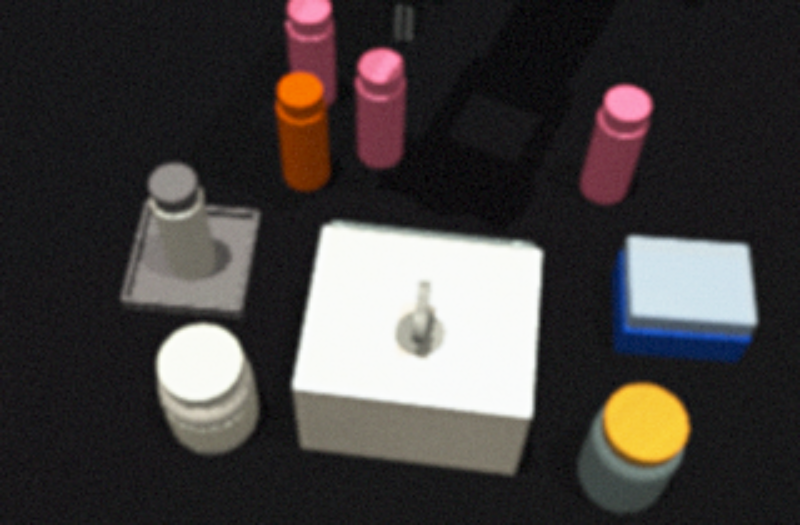

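The door top edge (330,225)–(540,243) is parallel to the front within 0.001 rad, so it's shut. The bottle stands in the tray, the key is wound and the bystanders haven't moved.

```bash
python3 -c "
from plant import *
print(job_done())"
```

```text
the job is handed in; nothing more can be done
None
```

The job is handed in at about 24 s: the key is wound to its stop, the bottle stands upright in the tray, the door is shut and held by its catch, and the tip box, tub and jar are where they were.

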